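Release the collet tray with the release rod

ROBOT

A 6-joint arm with a two-finger parallel gripper is mounted at the origin on the work surface. World frame = base frame: x ahead of the robot, y to its left, z up, the work surface at z = 0. Lengths are in m, angles in rad, forces in N, time in s.
With the tool pointing down it reaches from about 0.3 to 0.85 m from the base axis. Payload 4.2 kg.
Tool frame: the origin (TCP) lies on the centre line of the jaws, within the pads' length; the fingertips stand 25 mm ahead of it and the grasp point (between the pads) lies 6 mm ahead of it; y points along the fingers, x is the direction in which the jaws open and shut, and the axes are right-handed (so a half turn about y gives the same grasp; the last joint's range is limited). The gripper opens to 91 mm and grips with 3 to 60 N. Pads are 32 mm wide; open, the fingers measure 118 mm over their backs; the gripper's body (76 mm by 178 mm) begins 60 mm behind the grasp point.
Start: joints at [1.317, 0.32, 1.565, -0, 1.257, -0.02], TCP at [0.133, 0.559, 0.239] pointing down, gripper open.
Joint ranges: [-3.11, 3.11], [-0.84, 2.01], [0.21, 2.61], [-1.34, 4.49], [0.05, 2.63], [-2.56, 2.56]. Speed limits (rad/s): [2.57, 2.57, 3.14, 3.14, 3.14, 3.14].

INTERFACE

Orientations are given as a unit quaternion [w, x, y, z].
In Python, from station import bot, vision gives the robot as it stands. Calls block until the motion is done:
- bot.move_pose(position, orientation): joint-space move of the TCP to a pose.
- bot.move_linear(position, attitude=None, speed=0.15, guard=None): straight line of the TCP; attitude=None keeps the orientation; speed is the mean speed in m/s. With guard (N) it stops when the force on the tool has changed by that much, and returns True; else False.
- bot.set_joints(angles): joint-space move.
- bot.move_gripper(opening, force=None): finger opening in m; force is the grip in N (None keeps the last); returns when the fingers have stopped.
- bot.wait(seconds).
- bot.inverse_kinematics(position, orientation): joint angles nearest the present ones, or None.
- bot.state(): the state.
- vision.read_camera(name): name is "scene" or "top" or "wrist"; returns the picture (420x560x3 uint8, red, green, blue); there is no depth.
- vision.camera_info(name): a dict with "fx", "fy", "cx", "cy" (pixels), "dist" ([k1, k2, p1, p2, k3] as OpenCV has them; the pictures are not rectified), "origin" and "rotation" of the camera in the world. Camera axes: x right, y down, z forward; pixel columns grow to the right and rows downward; lengths in m; the calibration is good to about 2 mm. A picture is of the moment at which its call begins: read the wrist's pose just before it. camera_info takes no time and is no camera call; for the wrist camera it gives the pose at the moment of the call.
A pose or a line that the arm cannot do raises bot.IKError and nothing moves.
- bot.job_done(): hands the job in, once; it reports no verdict.
Trained networks look in the newest picture that a camera, given by its name, has taken for a name from the list of things; names that differ only in an ending like _2 or _b are one class to them, and where a whole thing is asked for, a point or a joint stands for the part that bears it (a point fixed in the world has none). Each returns a list of dicts, best first, with "p" (0 to 1); they miss things now and then, are a little off and sometimes report something else, mostly with a low value. They report only what shows in the picture. A call takes as long as a camera call. They do not tell look-alikes from the thing itself.
- vision.search_frame(target, camera): "at" ([x, y, z] in m, in world coordinates, good to about 4 mm: the middle of the surface that is visible of it).
The state is a dict: "time_s": time; "joint_positions": joint angles; "qvel": joint speeds; "tau": joint torques, N m; "ee_pos": TCP position; "orientation": TCP orientation; "ft_force": force on the tool from outside, world axes, zero at the start; "wrist_torque": the same for the moment, N m; "width": finger opening in m.
Only numpy, scipy, OpenCV 4.12 (cv2) and the standard library are available. Lean on these libraries where they do the work, as an engineer would, in place of code of your own. Each camera call takes 0.05 s, during which the arm holds its last target.

TASK

The tray of the grey collet box is held shut by a hidden spring latch. Take the release rod out of its wooden stand, feel its tip into the small access hole in the box's top and push gently, without ramming, just until the latch lets go and the tray springs out; then stand the rod back in the stand and let go. Leave the tray out and the other things undisturbed.

Things in the scene. Friction and masses are not known exactly. Their poses are not given: they have to be found in the camera images.
- housing: The collet box, fixed to the bench: grey painted steel, 170 mm (its x, front to back; the tray side is -x) by 150 mm (y) by 110 mm high; origin in the middle of its underside, z up. Its top cover is 8 mm thick, level and flat but for four dark screw heads near the corners (10 mm wide, 3 mm high). More than 22 N from the rod on the cover or on the latch inside counts as damage.
- access_hole (a point): Centre of the mouth of the access hole: round, 8 mm, straight down through the top cover, 45 mm behind and 15 mm to the right (-y) of the middle of the box's top. Under it waits the latch pad, first touched 19 to 43 mm below the top, differing each time: 4 N at first, 8 to 12 N when the latch lets go 8 to 10 mm further down, a hard stop some 2 mm after that.
- tray (a joint): How far the aluminium tray in the box's front (-x side) has slid out, m: 0 latched shut, 0.055 fully sprung out. Once the latch lets go its own spring drives it out, in about half a second, and keeps it out.
- tray_lip (a point): Top middle of the tray's pull lip, a 60 mm wide strip on the tray's front, 53 mm above the bench; it travels with the tray towards the box's -x side.
- rod_handle (a point): Centre of the release rod's black round handle, 20 mm in diameter, 45 mm long, upright (z up along the rod). Below the handle a bare steel shank, 6 mm in diameter with a round end, stands out 85 mm; the tip is 107.5 mm below this point. 60 g. It starts upright in the stand, the handle's underside resting on the stand's top, with up to 2 mm of sideways play.
- rod_tip (a point): The tip of the release rod's shank, on the rod's axis.
- stand_hole (a point): Centre of the mouth of the hole in the rod's stand, a wooden block 50 by 50 mm, 95 mm high, fixed to the bench; the hole is 12 mm in diameter and 90 mm deep, so the shank goes in entirely and the handle rests on the block.
- mill_pot: Bystander, to be left alone: open aluminium pot, 52 mm across, 60 mm high, with three steel end mills standing in it (up to 92 mm high); origin at its underside.
- oil_bottle: Bystander, to be left alone: white oil bottle, 48 mm across, 130 mm high; origin at its underside.
- drill_chuck: Bystander, to be left alone: dark steel drill chuck standing on its wide end, 42 mm across, 58 mm high; origin at its underside.
- chuck_key: Bystander, to be left alone: T-shaped steel chuck key lying flat, about 95 by 80 mm, 15 mm high; origin at its underside.
- v_block: Bystander, to be left alone: steel V-block, 50 by 45 mm, 36 mm high; origin at its underside.
- wrench: Bystander, to be left alone: flat steel wrench, 150 mm long; origin at its underside.
- chip_brush: Bystander, to be left alone: chip brush, 180 mm long, lying; origin at its underside.
Mind the look-alikes: they are no part of the job. There is more than one size of the part that bears stand_hole; the job needs the middle-sized.

How it is judged:
On the way, in this order (a step that is already met when the one before it is completed fails the run):
1. the rod's tip is in the access hole, at least 8 mm deep (horizontal distance between rod_tip and access_hole below 0.006 m and z of rod_tip in the frame of access_hole below -0.008 m).
2. the latch has let go and the tray has sprung out at least 30 mm (value of joint tray above 0.03 m), for 0.1 s.
At the end, for the whole second after the job is handed in: The tray is out by more than 45 mm; the rod stands upright (within 7 degrees), at rest and released, its shank fully in the stand's hole and its handle down on the block (within about 4 mm); the robot touches nothing (value of joint tray above 0.045 m and horizontal distance between rod_tip and stand_hole below 0.008 m and z of rod_handle in the frame of stand_hole between 0.018 and 0.027 m and angle between rod_handle's own z axis and vertical below 0.12 rad and linear speed of rod below 0.02 m/s).
It fails at once if the rod is rammed: more than 22 N between the rod and the collet box or its latch (contact force between rod and housing above 22 N).
It fails at once if a bystander is moved more than 30 mm (distance of any of mill_pot, oil_bottle, drill_chuck, chuck_key, v_block, wrench, chip_brush from where it was at the start of the episode above 0.03 m).
It fails at once if the oil bottle or the pot of end mills is tipped (angle between any of oil_bottle, mill_pot's own z axis and vertical above 0.5 rad).
It also fails if it takes over 58 s, if anything falls off the work surface, if the arm or the gripper's body presses on something with over 40 N, if the wrist force passes 120 N, or if a joint passes its speed limit or range.

## Working session

There is one attempt and no reset: what is moved stays moved. The work goes in short steps, each a Python script; the robot and the scene stay as the last script left them, time stands still between calls to the robot, and variables do not carry over. Pictures are saved under pics/ and viewed, and the job is handed in when it is done.

```bash
ls; mkdir -p pics; python3 - <<'E'
from station import bot, vision
import cv2
print(bot.state())
for c in ("scene","top","wrist"):
    im=vision.read_camera(c); cv2.imwrite(f"pics/{c}0.png",im[:,:,::-1])
    i=vision.camera_info(c); print(c,i)
    for t in ("rod_handle","stand_hole","access_hole","housing","tray_lip"):
        print(t,[(round(d['p'],2),[round(float(v),4) for v in d['at']]) for d in vision.search_frame(t,c)])
print(bot.state()['time_s'])
E
```

```text
pics
{'time_s': 0.0, 'joint_positions': array([ 1.31698757e+00,  3.20279296e-01,  1.56568553e+00,  2.05309513e-05,
        1.25740947e+00, -1.99770792e-02]), 'qvel': array([-0.00140813,  0.00077956,  0.00060914, -0.00040033, -0.00091346,
       -0.00029666]), 'tau': array([ 1.45348848e-03, -4.12473035e+01, -2.31967843e+01,  7.27920304e-02,
        4.59333602e-02, -1.50429091e-04]), 'ee_pos': array([0.1330933 , 0.55889947, 0.23812497]), 'orientation': array([-0.5545376 ,  0.55528752,  0.4377536 , -0.43876599]), 'ft_force': array([-0.79227773, -0.97016254,  0.12442995]), 'wrist_torque': array([-0.00357386, -0.01232254,  0.03717929]), 'width': 0.09114225637661952}
scene {'fx': 387.6427840520692, 'fy': 387.6427840520692, 'cx': 283.678517883542, 'cy': 214.0365650870375, 'dist': array([-0.00250207,  0.        ,  0.        ,  0.        ,  0.        ]), 'origin': array([ 1.09488869, -0.32797898,  0.90473575]), 'rotation': array([-0.29102306,  0.80368924,  0.48890855, -0.1742344 ])}
rod_handle [(0.71, [0.4708, -0.283, 0.1254])]
stand_hole [(0.85, [0.4794, -0.2853, 0.0708]), (0.7, [0.3716, -0.
[... 521 characters left out ...]
 [0.4588, -0.2779, 0.1369])]
stand_hole [(0.94, [0.3387, -0.2802, 0.1375]), (0.73, [0.5567, -0.2719, 0.0682])]
access_hole [(0.96, [0.5731, -0.0651, 0.1076]), (0.32, [0.5897, 0.4123, 0.0056])]
housing [(0.81, [0.5721, -0.0653, 0.1113]), (0.2, [0.4632, -0.2759, 0.1345])]
tray_lip [(0.72, [0.4943, -0.0506, 0.0544])]
wrist {'fx': 300.02158081294846, 'fy': 300.02158081294846, 'cx': 283.1943223287266, 'cy': 205.2951031618144, 'dist': array([-0.05237456,  0.        ,  0.        ,  0.        ,  0.        ]), 'origin': array([0.05558   , 0.57803035, 0.38475311]), 'rotation': array([0.10961489, 0.77709892, 0.61360099, 0.0871532 ])}
rod_handle []
stand_hole []
access_hole []
housing []
tray_lip []
0.9
```

View pics/scene0.png

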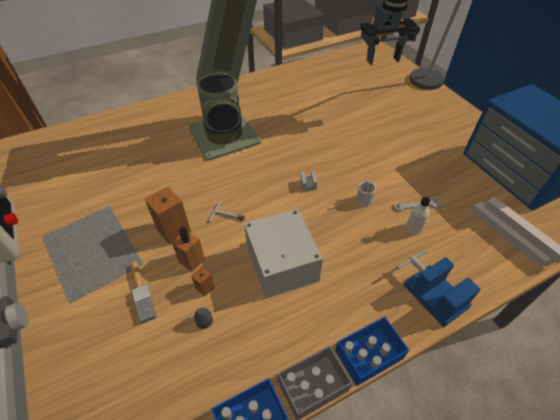

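View pics/top0.png

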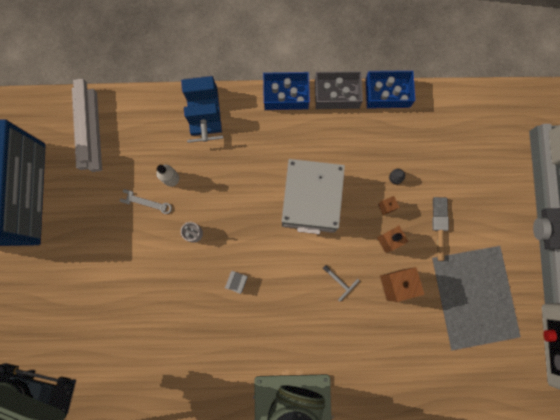

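```bash
cat > h.py <<'E'
from station import bot, vision
import numpy as np, cv2
from scipy.spatial.transform import Rotation as R
def q2R(q): return R.from_quat([q[1],q[2],q[3],q[0]])
def Rq(r): x,y,z,w=r.as_quat(); return np.array([w,x,y,z])
def att(xdir):  # tool x along horizontal xdir, tool y down
    x=np.array([xdir[0],xdir[1],0.]); x/=np.linalg.norm(x); y=np.array([0,0,-1.])
    return Rq(R.from_matrix(np.c_[x,y,np.cross(x,y)]))
def K(i): return np.array([[i['fx'],0,i['cx']],[0,i['fy'],i['cy']],[0,0,1]])
def ray(i,px):
    u=cv2.undistortPoints(np.array([[px]],float),K(i),i['dist'])[0,0]
    return i['origin'], q2R(i['rotation']).apply([u[0],u[1],1])
def onz(i,px,z):
    o,d=ray(i,px); return o+d*(z-o[2])/d[2]
def proj(i,P):
    r=q2R(i['rotation']).inv(); rv=r.as_rotvec(); t=-r.apply(i['origin'])
    return cv2.projectPoints(np.array([P],float),rv,t,K(i),i['dist'])[0][0,0]
def shot(c,name):
    i=vision.camera_info(c); im=vision.read_camera(c); cv2.imwrite(f'pics/{name}.png',im[:,:,::-1]); return i,im
E
python3 - <<'E'
from h import *
i=vision.camera_info('wrist'); s=bot.state()
T=q2R(s['orientation']); print(T.as_matrix().round(3))
print('cam in tool',T.inv().apply(i['origin']-s['ee_pos']), T.inv().apply(q2R(i['rotation']).apply(np.eye(3))).round(3))
t=vision.camera_info('top')
for n,p in dict(scrTL=(292.5,163),scrTR=(341,167),scrBL=(285.5,218),scrBR=(334,223),hole=(320,177)).items(): print(n,onz(t,p,.11).round(4))
for n,p in dict(big=(404,285),mid=(397,238),small=(388,206)).items(): print(n,onz(t,p,.12).round(4))
for xd in [(0,1),(0,-1),(1,0),(-1,0)]:
  for P in [(.575,-.065,.35),(.46,-.28,.12)]:
    print(xd,P,bot.inverse_kinematics(np.array(P),att(xd)))
E
```

```text
[[ 0.232  0.    -0.973]
 [ 0.973  0.     0.232]
 [ 0.    -1.    -0.   ]]
cam in tool [ 0.00019093 -0.1457794   0.07986716] [[ 1.    -0.001 -0.   ]
 [-0.    -0.277 -0.961]
 [ 0.001  0.961 -0.277]]
scrTL [ 0.667  -0.0138  0.11  ]
scrTR [ 0.6536 -0.1427  0.11  ]
scrBL [0.5198 0.0079 0.11  ]
scrBR [ 0.5039 -0.1188  0.11  ]
hole [ 0.6276 -0.0858  0.11  ]
big [ 0.3388 -0.2922  0.12  ]
mid [ 0.46   -0.2803  0.12  ]
small [ 0.5445 -0.2609  0.12  ]
(0, 1) (0.575, -0.065, 0.35) [-1.32440348e-01  2.80088524e-01  1.34640857e+00 -4.44089210e-16
  1.51509556e+00 -1.70323667e+00]
(0, 1) (0.46, -0.28, 0.12) [-5.68145428e-01  3.67935825e-01  1.81987250e+00 -4.44089210e-16
  9.53784325e-01 -2.13894176e+00]
(0, -1) (0.575, -0.065, 0.35) [-1.32440348e-01  2.80088524e-01  1.34640857e+00 -4.44089210e-16
  1.51509556e+00  1.43835598e+00]
(0, -1) (0.46, -0.28, 0.12) [-5.68145428e-01  3.67935825e-01  1.81987250e+00 -4.44089210e-16
  9.53784325e-01  1.00265090e+00]
(1, 0) (0.575, -0.065, 0.35) [-1.32440348e-01  2.80088524e-01  1.34640857e+00 -4.44089210e-16
  1.51509556e+00 -1.32440348e-01]
(1, 0) (0.46, -0.28, 0.12) [-5.68145428e-01  3.67935825e-01  1.81987250e+00 -4.44089210e-16
  9.53784325e-01 -5.68145428e-01]
(-1, 0) (0.575, -0.065, 0.35) None
(-1, 0) (0.46, -0.28, 0.12) None
```

View pics/wrist0.png

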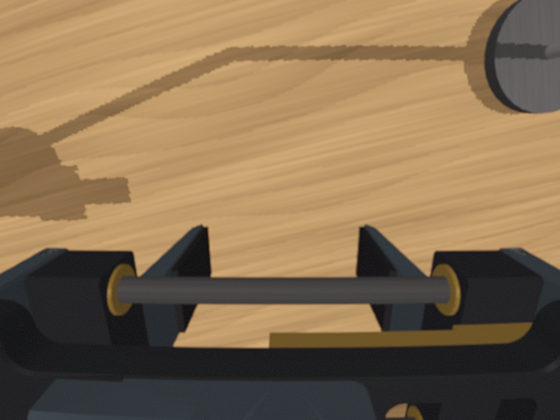

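```bash
python3 - <<'E'
import cv2
a=cv2.imread('pics/scene0.png')[170:320,130:330]; cv2.imwrite('pics/crop0.png',cv2.resize(a,None,fx=4,fy=4,interpolation=cv2.INTER_CUBIC))
E
```

```text
(no output)
```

View pics/crop0.png

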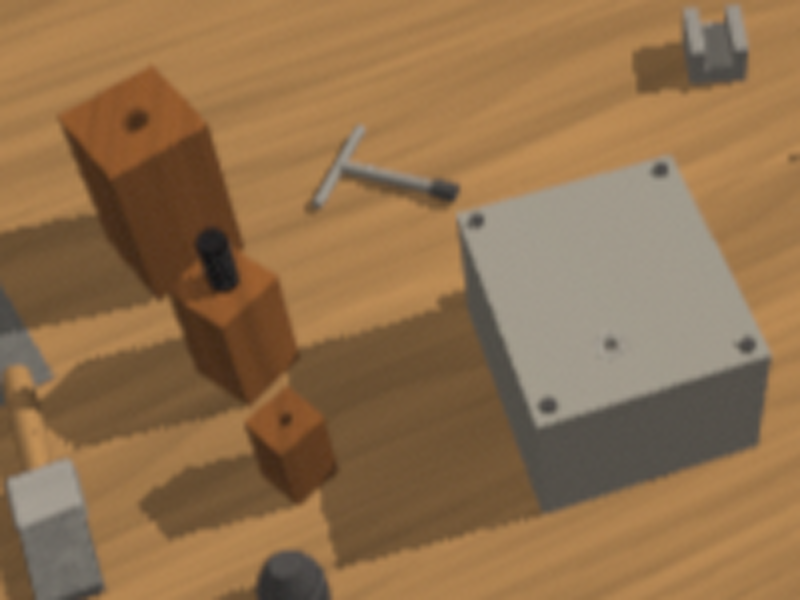

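```bash
python3 - <<'E'
from h import *
A=att((0,-1))
bot.move_pose(np.array([.46,-.28,.27]),A)
i,im=shot('wrist','w1')
for t in ("rod_handle","stand_hole"):
    print(t,[(round(d['p'],2),d['at'].round(4) if hasattr(d['at'],'round') else d['at']) for d in vision.search_frame(t,'wrist')])
s=bot.state();print(s['time_s'],s['ee_pos'],proj(i,[.46,-.28,.14]))
E
```

```text
rod_handle [(0.97, [0.4633, -0.2812, 0.1368])]
stand_hole [(0.74, [0.4739, -0.2808, 0.0899]), (0.71, [0.3687, -0.2887, 0.1214])]
4.2083 [ 0.46026401 -0.27956701  0.26996728] [284.58896163 203.33861691]
```

View pics/w1.png

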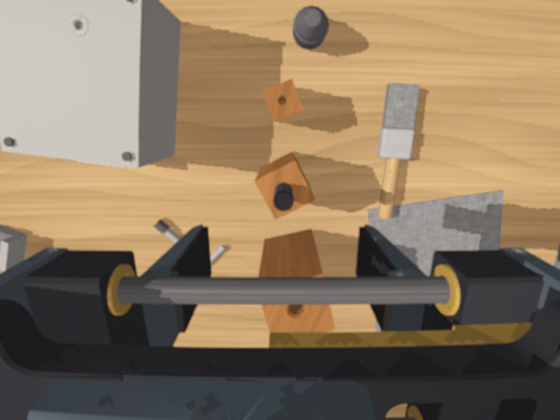

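```bash
python3 - <<'E'
import cv2
a=cv2.imread('pics/w1.png')[140:230,240:330]; cv2.imwrite('pics/crop1.png',cv2.resize(a,None,fx=6,fy=6,interpolation=cv2.INTER_CUBIC))
E
```

```text
(no output)
```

View pics/crop1.png

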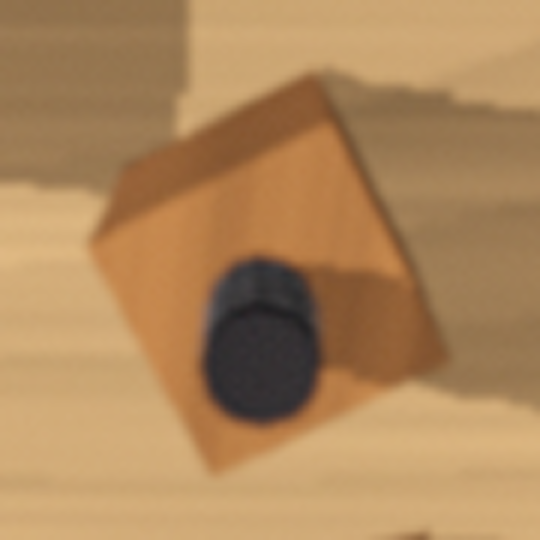

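```bash
python3 - <<'E'
from h import *
i=vision.camera_info('wrist')
h=onz(i,(283.1,200.1),.14); s=onz(i,(284.4,189.6),.095); print('handle',h,'stand',s)
print([onz(i,(240+a/6-.4,140+b/6-.4),.095).round(4) for a,b in [(90,243),(320,122),(450,360),(215,475)]])
A=att((0,-1))
g=np.array([h[0],h[1],.1175+.006+.002])
bot.move_linear(g+[0,0,.05])
print(bot.move_linear(g,speed=.08,guard=8))
st0=bot.state();print(st0['ft_force'],st0['ee_pos'])
bot.move_gripper(0.0,40)
s=bot.state();print(s['time_s'],s['ee_pos'],s['width'],s['ft_force'],s['wrist_torque'])
shot('wrist','w2')
E
```

```text
handle [ 0.46310866 -0.27874366  0.14      ] stand [ 0.46290229 -0.28011698  0.095     ]
[array([ 0.4735, -0.2477,  0.095 ]), array([ 0.4954, -0.2892,  0.095 ]), array([ 0.4516, -0.3136,  0.095 ]), array([ 0.4292, -0.2701,  0.095 ])]
False
[-0.36841473  0.7407587   0.0990678 ] [ 0.46343785 -0.27897426  0.12588205]
6.8583 [ 0.46310042 -0.27875661  0.12549404] 0.01933176868211645 [-0.74086547 -0.11399024 -1.26893506] [-0.02765179  0.12702996  0.02366844]
```

View pics/w2.png

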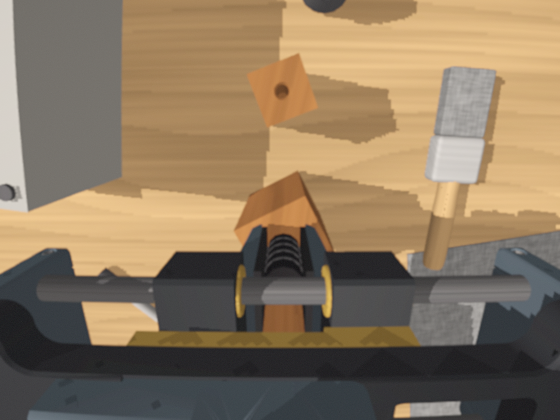

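```bash
python3 - <<'E'
from h import *
p=bot.state()['ee_pos']
bot.move_linear([p[0],p[1],.255],speed=.15)
bot.move_linear([.6276,-.0858,.250],speed=.2)
bot.move_linear([.6276,-.0858,.2355],speed=.1)
s=bot.state();
i,im=shot('wrist','w3')
print(s['time_s'],s['ee_pos'],s['width'],s['ft_force'],s['wrist_torque'])
print(proj(i,s['ee_pos']-[0,0,.1155]), proj(i,[.6276,-.0858,.11]))
a=im[150:270,223:343,::-1]; cv2.imwrite('pics/crop3.png',cv2.resize(a,None,fx=5,fy=5,interpolation=cv2.INTER_CUBIC))
print([(d['p'],d['at']) for d in vision.search_frame('access_hole','wrist')],[(d['p'],d['at']) for d in vision.search_frame('rod_tip','wrist')])
E
```

```text
9.6333 [ 0.62682405 -0.08636883  0.2349768 ] 0.01921378636007506 [-0.10423914  0.66653441 -0.19440016] [-0.05187467  0.13542516  0.03224327]
[283.98197688 207.04838581] [283.35878428 203.38218144]
[(0.63, [0.6335, -0.0633, 0.1108])] [(0.57, [0.6347, -0.0915, 0.2341])]
```

View pics/w3.png

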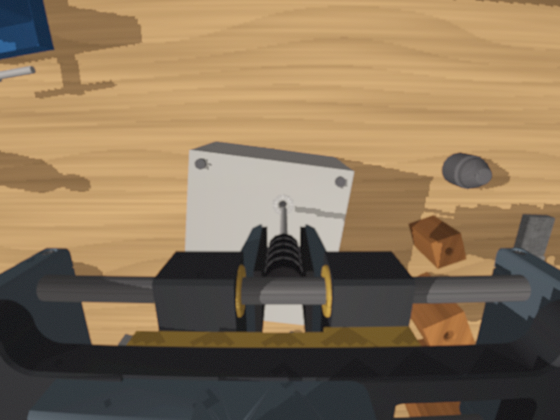

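View pics/crop3.png

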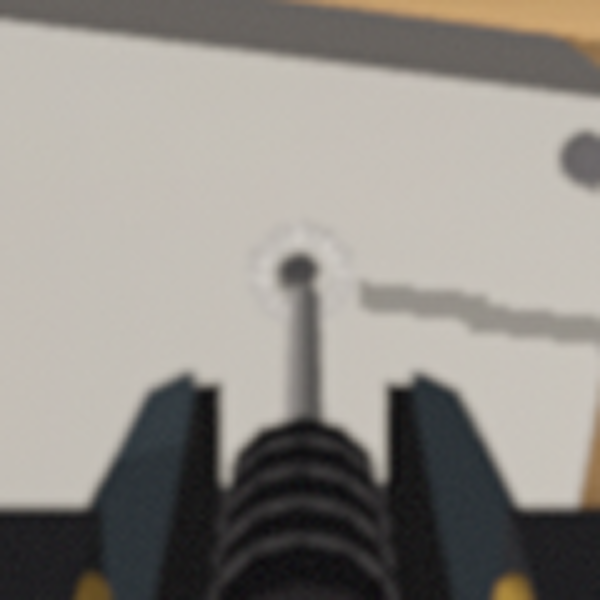

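```bash
python3 - <<'E'
import cv2,numpy as np
a=cv2.imread('pics/w3.png')[190:236,262:308]; b=cv2.resize(a,None,fx=13,fy=13,interpolation=cv2.INTER_NEAREST); cv2.imwrite('pics/crop3b.png',b)
print(cv2.cvtColor(a,cv2.COLOR_BGR2GRAY)[4:30,10:34])
E
```

```text
[[192 193 193 193 193 192 190 190 189 192 191 188 186 187 189 191 193 193
  194 194 193 194 193 194]
 [193 192 193 193 192 189 186 186 185 189 193 191 185 183 183 186 187 189
  192 193 194 194 194 193]
 [193 193 193 191 189 186 186 187 186 191 197 195 189 186 187 183 181 185
  190 192 193 194 193 193]
 [193 193 192 191 187 184 186 189 191 196 201 200 193 191 192 188 187 187
  189 192 193 193 194 193]
 [192 192 190 189 188 187 188 192 195 196 200 196 194 193 193 195 197 192
  188 188 191 193 193 194]
 [191 188 186 187 189 190 191 192 191 187 185 185 186 190 193 198 202 194
  187 187 187 190 193 194]
 [189 184 184 187 191 192 189 182 174 162 152 151 161 177 189 196 200 197
  193 187 185 187 192 193]
 [188 185 186 192 196 193 183 164 141 119 104 102 119 148 176 192 198 201
  198 191 186 188 192 194]
 [189 187 190 198 200 190 169 137 101  82  73  73  83 115 155 182 195 198
  197 191 188 190 193 194]
 [188 186 190 196 196 182 153 112  81  71  69  70  72  90 135 173 191 196
  196 193 191 191 193 194]
 [190 190 191 196 194 179 146 105  77  72  72  73  73  94 136 173 190 194
  198 198 195 19
[... 826 characters left out ...]
93 192 192 190 188 187 186 176 154 131 112  95  96 127 165 187 191
  193 194 194 195 194 194]
 [193 194 194 193 192 192 190 185 173 152 130 111  96  94 126 168 190 195
  194 194 194 194 195 194]
 [193 193 193 193 193 193 193 186 172 150 131 111  95  94 124 167 191 195
  194 194 194 194 194 195]
 [193 194 193 193 194 194 193 187 171 149 129 111  96  92 120 163 189 195
  195 194 194 195 194 195]
 [194 193 193 194 193 194 193 187 172 150 129 111  94  92 117 160 188 195
  195 194 194 194 194 195]
 [193 193 193 193 193 193 193 187 172 150 129 112  94  90 117 160 188 195
  194 194 194 195 194 194]
 [194 194 193 194 194 193 192 186 170 149 130 111  95  92 118 160 189 196
  194 194 194 195 194 194]]
```

View pics/crop3b.png

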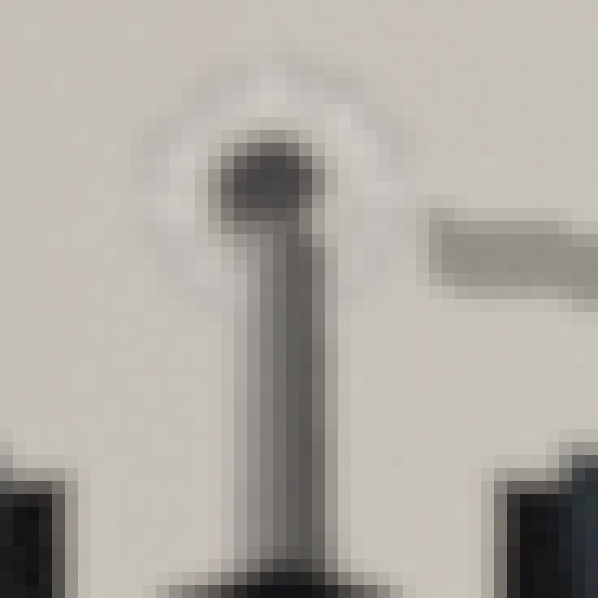

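```bash
python3 - <<'E'
from h import *
print('hole',onz(vision.camera_info('wrist'),(282.2,204.1),.11))
print(bot.move_linear([.613,-.0870,.2300],speed=.06,guard=4))
bot.wait(.2)
s=bot.state(); i,im=shot('wrist','w4')
print(s['time_s'],s['ee_pos'],s['ft_force'], proj(i,s['ee_pos']-[0,0,.1155]))
a=im[180:226,262:308,::-1]; cv2.imwrite('pics/crop4.png',cv2.resize(a,None,fx=13,fy=13,interpolation=cv2.INTER_NEAREST))
print(cv2.cvtColor(im,cv2.COLOR_RGB2GRAY)[182:222,270:298])
E
```

```text
hole [ 0.62781206 -0.08449217  0.11      ]
False
10.3917 [ 0.61333646 -0.08697374  0.23015005] [ 1.17765328  0.0126909  -0.56903766] [283.95749161 207.34610136]
[[192 193 192 ... 193 194 193]
 [191 193 192 ... 193 194 193]
 [193 192 193 ... 193 194 195]
 ...
 [193 193 193 ... 194 194 193]
 [193 193 193 ... 194 194 194]
 [193 193 193 ... 193 194 195]]
```

View pics/crop4.png

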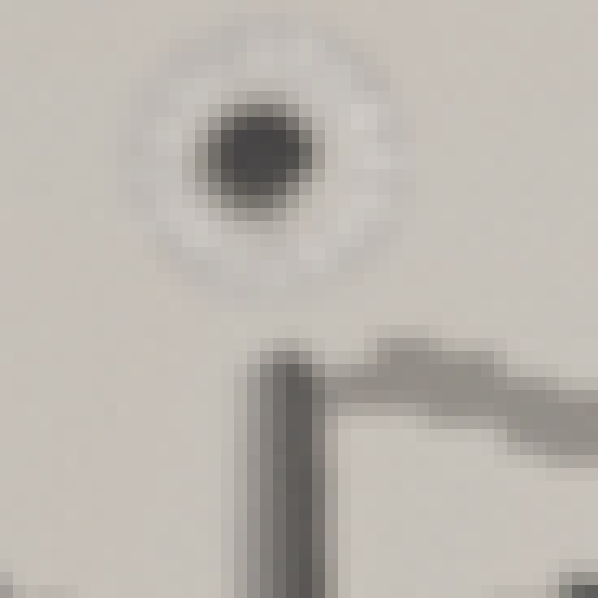

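```bash
python3 - <<'E'
from h import *
i=vision.camera_info('wrist'); s=bot.state()
g=cv2.cvtColor(cv2.imread('pics/w4.png'),cv2.COLOR_BGR2GRAY).astype(float)
w=np.clip(188-g[184:201,274:291],0,None); w[w<25]=0
yy,xx=np.mgrid[184:201,274:291]; hp=((w*xx).sum()/w.sum(),(w*yy).sum()/w.sum())
b=g[184:201,274:291]<130; hp2=(xx[b].mean(),yy[b].mean()); print('hole px',hp,hp2,b.sum())
print(g[203:212,277:292].astype(int))
for r in range(209,222,3):
    L=190-g[r,272:296]; on=np.where(L>30)[0]
    a,c=on[0],on[-1]; le=a-1+(30-L[a-1])/(L[a]-L[a-1]); re=c+(L[c]-30)/(L[c]-L[c+1]); print(r,272+(le+re)/2,re-le)
H=onz(i,hp,.11); print('H',H, onz(i,hp2,.11))
t=s['ee_pos']-[0,0,.1155]; print('nom tip',t,'sphere c px',proj(i,t+[0,0,.003]), 'per mm x', proj(i,t+[.001,0,.003])-proj(i,t+[0,0,.003]))
E
```

```text
hole px (np.float64(281.390912504694), np.float64(191.61171610965076)) (np.float64(281.3404255319149), np.float64(191.48936170212767)) 47
[[192 191 191 190 190 191 190 191 191 192 193 193 193 194 194]
 [192 193 194 193 193 193 193 193 193 194 194 194 194 193 193]
 [193 194 193 195 193 193 191 189 191 194 194 193 194 188 184]
 [193 193 193 193 190 183 174 171 179 188 193 193 191 181 164]
 [193 194 193 190 179 161 141 135 151 173 185 183 180 169 152]
 [194 194 191 183 165 139 115 101 117 146 165 163 157 152 144]
 [194 193 189 177 156 131 112  94  98 125 146 146 143 142 142]
 [193 193 189 177 155 131 113  94  95 119 141 147 148 147 147]
 [194 193 189 177 155 132 112  96  96 123 151 164 167 168 167]]Traceback (most recent call last):
  File "<stdin>", line 10, in <module>
IndexError: index 24 is out of bounds for axis 0 with size 24
```

```bash
python3 - <<'E'
from h import *
i=vision.camera_info('wrist'); s=bot.state()
g=cv2.cvtColor(cv2.imread('pics/w4.png'),cv2.COLOR_BGR2GRAY).astype(int)
print(g[214:222:3,276:292])
H=onz(i,(281.4,191.55),.11); print('H',H)
t=s['ee_pos']-[0,0,.1155]; print('nom tip',t,'sphere c px',proj(i,t+[0,0,.003]), 'per mm x', proj(i,t+[.001,0,.003])-proj(i,t+[0,0,.003]))
for row in (206.3,206.7): print('tip', onz(i,(283.4,row+3.3),t[2]+.003))
E
```

```text
[[193 194 193 188 172 152 131 110  95  96 128 168 191 194 195 194]
 [193 193 193 186 172 149 130 112  94  91 118 160 188 194 194 194]
 [194 193 192 184 168 147 128 111  95  92 117 160 189 195 194 194]]
H [ 0.62691277 -0.084637    0.11      ]
nom tip [ 0.61328037 -0.08698066  0.11459854] sphere c px [283.97954967 208.28956274] per mm x [ 7.59277074e-04 -1.06768675e+00]
tip [ 0.61205009 -0.08646016  0.11759854]
tip [ 0.61167396 -0.08646022  0.11759854]
```

```bash
python3 - <<'E'
from h import *
c=np.array([.6286,-.0850])
offs=[(0,0)]+[(1.3*np.cos(a),1.3*np.sin(a)) for a in np.arange(6)*np.pi/3]
bot.move_linear([*c,.230],speed=.05); bot.wait(.2)
f0=bot.state()['ft_force']; print('f0',f0)
for o in offs:
    p=c+np.array(o)*1e-3
    bot.move_linear([*p,.2285],speed=.03)
    hit=bot.move_linear([*p,.2165],speed=.015,guard=3)
    s=bot.state(); print(np.round(o,2),hit,s['ee_pos'].round(4),(s['ft_force']-f0).round(2),s['time_s'])
    if not hit or s['ee_pos'][2]<.2195: break
    bot.move_linear([*p,.2285],speed=.05)
shot('wrist','w5')
E
```

```text
f0 [-0.43785258 -1.07703876 -0.68763218]
[0 0] False [ 0.6286 -0.0851  0.2165] [-0.41  0.89  0.78] 12.3083
```

```bash
python3 - <<'E'
from h import *
p=bot.state()['ee_pos']; x,y=.6286,-.0850
f0=bot.state()['ft_force']
hit=bot.move_linear([x,y,.180],speed=.015,guard=3)
s=bot.state(); print(hit,s['ee_pos'].round(4),(s['ft_force']-f0).round(2),s['time_s'])
z=s['ee_pos'][2]; peak=0
if hit:
  z0=z
  for k in range(24):
    z-=.0005
    bot.move_linear([x,y,z],speed=.01,guard=8)
    s=bot.state(); f=(s['ft_force']-f0); print(round((z0-z)*1e3,1),s['ee_pos'].round(4),f.round(2),round(s['time_s'],2))
    peak=max(peak,f[2])
    if f[2]>13.5 or np.hypot(f[0],f[1])>8 or (peak>6 and f[2]<peak-3): break
shot('top','t5')
print([(d['p'],d['at']) for d in vision.search_frame('tray_lip','top')])
E
```

```text
True [ 0.6285 -0.0851  0.197 ] [ 1.8  -0.63  4.18] 13.7083
0.5 [ 0.6288 -0.085   0.197 ] [-0.37 -1.47  5.88] 13.96
1.0 [ 0.6288 -0.0851  0.1966] [-0.4  -0.97  7.11] 14.21
1.5 [ 0.6288 -0.0851  0.1962] [ 0.72 -0.5   6.12] 14.46
2.0 [ 0.6289 -0.0851  0.1957] [ 0.07 -1.09  7.03] 14.71
2.5 [ 0.6288 -0.0851  0.1953] [ 1.03 -0.12  6.38] 14.96
3.0 [ 0.6289 -0.0851  0.1949] [ 0.61 -1.09  7.14] 15.21
3.5 [ 0.6289 -0.0851  0.1944] [0.18 0.15 7.16] 15.46
4.0 [ 0.6289 -0.0851  0.194 ] [-0.77 -1.14  7.28] 15.71
4.5 [ 0.6289 -0.0851  0.1936] [-0.01 -0.9   7.12] 15.96
5.0 [ 0.6289 -0.0851  0.1931] [-0.51 -0.93  8.21] 16.21
5.5 [ 0.6289 -0.0851  0.1927] [-0.78 -0.97  8.42] 16.46
6.0 [ 0.6289 -0.0851  0.1923] [-0.38 -0.38  9.69] 16.71
6.5 [ 0.6289 -0.0851  0.1919] [-0.95 -0.45  9.63] 16.96
7.0 [ 0.6289 -0.0851  0.1915] [-0.59 -0.85  9.79] 17.21
7.5 [ 0.6289 -0.0851  0.1911] [0.02 0.09 9.29] 17.46
8.0 [ 0.6289 -0.0851  0.1907] [-0.86  0.01  9.98] 17.71
8.5 [ 0.6289 -0.085   0.1903] [-0.81 -0.23 11.15] 17.96
9.0 [ 0.6289 -0.085   0.19  ] [-1.54  0.16 10.35] 18.21
9.5 [ 0.629  -0.0854  0.1891] [-0.33 -1.11 10.08] 18.46
10.0 [ 0.6289 -0.0853  0.1881] [-0.81 -1.45  8.37] 18.71
10.5 [ 0.6289 -0.0852  0.1877] [-0.38 -0.47  8.83] 18.96
11.0 [ 0.6289 -0.0852  0.1873] [-0.14 -0.69  9.15] 19.21
11.5 [ 0.6289 -0.0852  0.1869] [-0.27 -1.31  8.99] 19.46
12.0 [ 0.6289 -0.0851  0.1865] [-0.79 -0.38  9.66] 19.71
[(0.68, [0.4813, -0.0004, 0.01]), (0.4, [0.4551, -0.2708, 0.0967]), (0.23, [0.5604, -0.0062, 0.1073])]
```

View pics/t5.png

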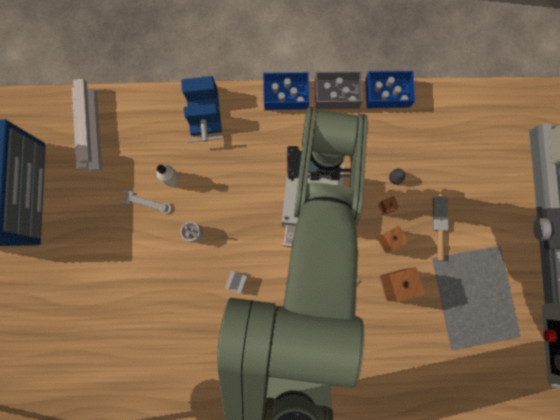

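```bash
python3 - <<'E'
import cv2
a=cv2.imread('pics/t5.png')[140:270,260:390]; b=cv2.imread('pics/top0.png')[140:270,260:390]
cv2.imwrite('pics/crop5.png',cv2.resize(cv2.hconcat([b,a]),None,fx=3,fy=3,interpolation=cv2.INTER_CUBIC))
E
```

```text
(no output)
```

View pics/crop5.png

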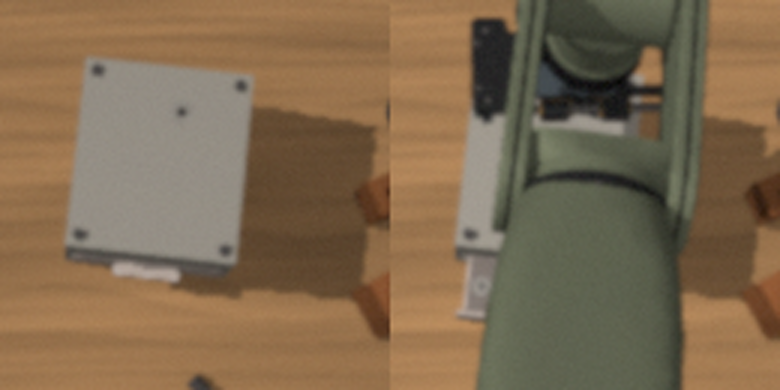

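View pics/w5.png

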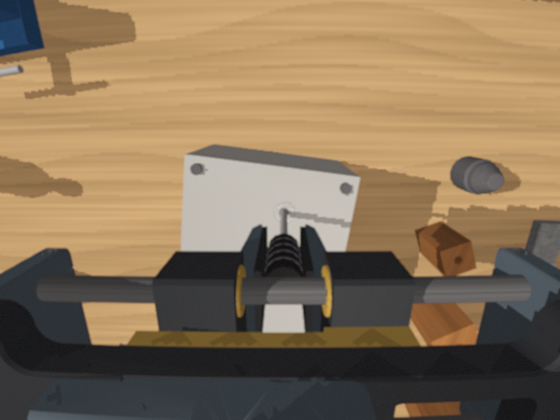

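```bash
python3 - <<'E'
from h import *
bot.move_linear([.6286,-.0850,.250],speed=.1)
bot.move_linear([.4631,-.2790,.250],speed=.2)
bot.move_linear([.4631,-.2790,.222],speed=.1); bot.wait(.2)
s=bot.state(); i,im=shot('wrist','w6'); print(s['time_s'],s['ee_pos'],s['ft_force'],s['width'],proj(i,s['ee_pos']-[0,0,.1155]),proj(i,[.4629,-.2801,.095]))
a=im[150:270,223:343,::-1]; cv2.imwrite('pics/crop6.png',cv2.resize(a,None,fx=5,fy=5,interpolation=cv2.INTER_CUBIC))
E
```

```text
22.6667 [ 0.46354579 -0.27915848  0.22271677] [ 0.22271501 -0.54009267 -0.65115942] 0.019380173420718627 [283.84435739 207.10487919] [284.80586421 204.09594444]
```

View pics/crop6.png

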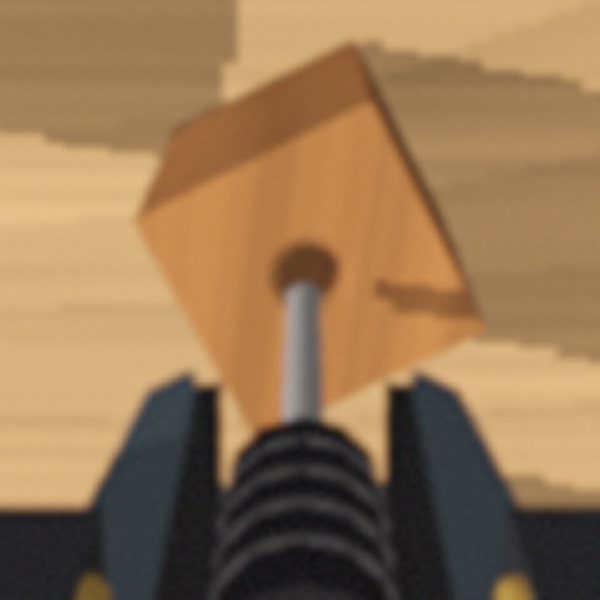

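```bash
python3 - <<'E'
from h import *
x,y=.4639,-.2791
bot.move_linear([x,y,.222],speed=.05); f0=bot.state()['ft_force']
h=bot.move_linear([x,y,.14],speed=.05,guard=4); s=bot.state(); print(h,s['ee_pos'],s['ft_force']-f0,s['time_s'])
if not h:
    h=bot.move_linear([x,y,.121],speed=.015,guard=3); s=bot.state(); print(h,s['ee_pos'],s['ft_force']-f0,s['time_s'])
    shot('scene','s7')
E
```

```text
False [ 0.46407428 -0.27920739  0.14030092] [0.02714114 0.35544881 0.78848601] 24.7583
True [ 0.46383718 -0.27908409  0.12546044] [ 0.41082166 -0.28107443  4.7404336 ] 25.675
```

Contact came at z = 0.1255, the same TCP height as at the pick, so the handle is down on the block. I'll release the rod and retreat.

```bash
python3 - <<'E'
from h import *
bot.move_gripper(.05); bot.wait(.2)
p=bot.state()['ee_pos']
bot.move_linear([p[0],p[1],.27],speed=.1)
i,im=shot('wrist','w8')
bot.move_pose(np.array([.35,.25,.35]),att((0,-1)))
shot('top','t8'); shot('scene','s8'); print(bot.state()['time_s'])
print([(d['p'],d['at']) for d in vision.search_frame('rod_handle','scene')],[(d['p'],d['at']) for d in vision.search_frame('tray_lip','top')])
a=cv2.imread('pics/w8.png')[130:250,215:355]; b=cv2.imread('pics/t8.png')[150:270,270:410]; c=cv2.imread('pics/s8.png')[180:300,130:270]
cv2.imwrite('pics/crop8.png',cv2.resize(cv2.hconcat([a,b,c]),None,fx=1.9,fy=1.9,interpolation=cv2.INTER_CUBIC))
E
```

```text
30.2917
[] [(0.91, [0.4722, -0.0479, 0.0106]), (0.6, [0.3487, -0.1379, 0.0086])]
```

View pics/crop8.png

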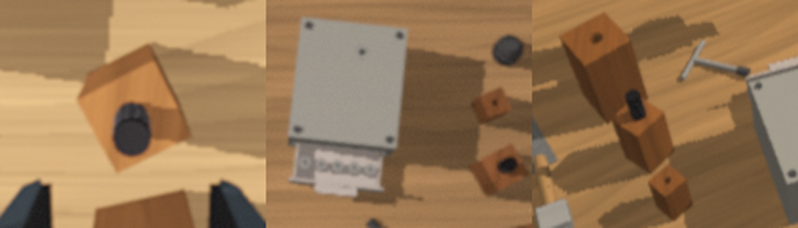

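View pics/t8.png

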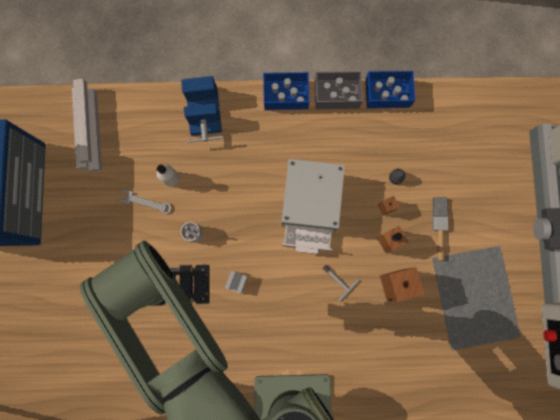

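```bash
python3 - <<'E'
from h import *
t=vision.camera_info('top')
print(onz(t,(309,231),.053)-onz(t,(313,250.5),.053))
bot.job_done()
E
```

```text
[0.05331595 0.00939146 0.        ]
the job is handed in; nothing more can be done
```

The tray is sprung out, the rod is back upright in the middle stand and released, and I handed the job in at about 30 s of the 58 s allowed.

- **Rod and hole:** I took the rod from the middle of the three stands. I lined its tip up with the access hole using the wrist camera, and it went in on the first try with no contact on the cover.
- **Latch:** I pressed down in 0.5 mm steps. The pad was met about 28 mm below the top, and the latch let go about 8–9 mm further down. The peak force read at the wrist between steps was about 11 N, well under the 22 N limit. The small drop in force at release did not trip my stop check, so I went on about 2 mm further, at no more than 10 N.
- **Return:** Setting the rod back down met the block at the same tool height as at pick-up (0.1255 m), so the handle is seated.

**Last checks:** In the top picture the tray lip had moved about 54 mm, and the bystanders look to be where they started. The wrist and scene crops show the rod upright in its stand, and the arm is clear.

**Disagreements:** On the final pictures the detector did not find the rod handle in the scene view. It put the tray lip at about 0.01 m high instead of 0.053 m. I relied on the pictures and my own pixel measurements for both.

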